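# Send the empty parts box back from the gravity rack

### The arm

A 6-joint arm with a two-finger parallel gripper is mounted at the origin on the work surface. World frame = base frame: x ahead of the robot, y to its left, z up, the work surface at z = 0. Lengths are in mm, angles in rad, forces in N, time in s.
With the tool pointing down it reaches from about 325 to 750 mm from the base axis. Payload 7.6 kg.
Tool frame: the origin (TCP) lies between the finger pads; the fingertips stand 8 mm ahead of it and the grasp point (between the pads) lies 11 mm behind it; x points along the fingers, z is the direction in which the jaws open and shut, and the axes are right-handed (so a half turn about x gives the same grasp; the last joint's range is limited). The gripper opens to 85 mm and grips with 20 to 120 N. Pads are 22 mm wide; open, the fingers measure 114 mm over their backs; the gripper's body (76 mm by 85 mm) begins 54 mm behind the grasp point. The pads swing forward as they close: fully open they stand 13 mm farther back than shut.
Start: joints at [1.062, 0.052, 1.401, -0, 1.689, -0.07], TCP at [223.035, 475.29, 239.323] pointing down, gripper open.
Joint ranges: [-2.9, 2.9], [-0.91, 2.17], [0.12, 2.37], [-1.06, 4.2], [0.26, 2.73], [-2.93, 2.93]. Speed limits (rad/s): [2.57, 2.57, 3.01, 3.14, 3.14, 3.14].

### API

Orientations are given as a rotation vector (axis times angle).
In Python, from bench import arm, eyes gives the robot as it stands.
- The arm moves only by the tool play_rows, never from a script. Its argument "deltas" is a list of rows, each an object with "travel": the shift along the tool's x, y, z normalised to -1 to 1, where 1 is 0.15 m, a list of three; "yaw": the turn about the tool's x normalised to -1 to 1, where 1 is 45 degrees; "grip": the opening, from -1 (shut) to 1 (fully open). In form: [{"travel": [dx, dy, dz], "yaw": yaw, "grip": grip}, ...]. A call has exactly 10 rows; each row is the pose to reach, as a shift and turn from the pose commanded when the call began, along the tool's axes at that moment; what a row does not reach only later rows make up. A row lasts 1/10 s, in which the tool goes at most 50 mm and 8.59 degrees, less where a joint would pass 70% of its speed; a pose out of reach is approached as far as the arm can. A call with a number of a shift or a turn outside -1 to 1 is refused whole. A call with a gripper value outside its range is refused whole. The fingers move at their own pace and stop on an object; "force" is the grip in N (left out, the last holds). Time passes only in rows, so rows that repeat a pose let the fingers close, or fill a call up. It gives the time, the measured TCP pose, the force and the opening at its end, in the units of the state.
- arm.state(): the state, without advancing time (a new reading comes with each control period).
- eyes.capture(name): name is "side" or "top" or "wrist"; returns (picture, depth): 384x512x3 uint8, red, green, blue; 384x512 float32, mm along the optical axis (not along the pixel's ray), 0 where there is no reading.
- eyes.camera_model(name): a dict with "camera_matrix" (3x3 intrinsics, pixels), "R" (3x3) and "t" (3): a world point X has camera coordinates R X + t; the wrist camera has in their place "hand_eye" (4x4, takes a point from camera to tool coordinates, whose origin is the TCP and whose axes are the tool frame's). Camera axes: x right, y down, z forward; pixel columns grow to the right and rows downward; lengths in mm; the calibration is good to about 2 mm. The wrist camera is an equidistant fisheye: a pixel r from the principal point sees the ray r / f radians off the axis. A picture is of the moment at which its call begins: read the wrist's pose just before it. camera_model takes no time and is no camera call.
- arm.sign_off(): hands the job in, once; it reports no verdict.
Trained networks look in the newest picture that a camera, given by its name, has taken for a name from the list of things; names that differ only in an ending like _2 or _b are one class to them, and where a whole thing is asked for, a point or a joint stands for the part that bears it (a point fixed in the world has none). Each returns a list of dicts, best first, with "conf" (0 to 1); they miss things now and then, are a little off and sometimes report something else, mostly with a low value. They report only what shows in the picture. A call takes as long as a camera call.
- eyes.spot_in(query, camera): "centre" ([column, row] as shares, 0 to 1, of the picture: columns of its width, rows of its height, amid what is visible of it).
- eyes.pinpoint(query, camera): "centre" ([column, row] as shares, 0 to 1, of the picture: columns of its width, rows of its height: a listed point, or the origin of a listed thing).
The state is a dict: "time_s": time; "qpos": joint angles; "dq": joint speeds; "tau": joint torques, N m; "eef_pos": TCP position; "eef_rot": TCP orientation; "wrist_force": force on the tool from outside, world axes, zero at the start; "moment": the same for the moment, N m; "grip_width": finger opening in mm.
Only numpy, scipy, OpenCV 4.12 (cv2) and the standard library are available. Lean on these libraries where they do the work, as an engineer would, in place of code of your own. Each camera call takes 0.05 s, during which the arm holds its last target. There are 200 camera calls.

### The job

One of the two closed boxes at the front of the gravity rack is empty; they look alike, so find out by feel which one, and leave the full one standing at the stop of its lane with the boxes behind it in place. Take the empty box out so that the boxes behind it roll down to the front stop, and put it lengthwise on the return lane so that it rolls back to the far stop. Keep every box upright and do not disturb the board holder or the tape roll.

Things in the scene. Friction and masses are not known exactly. Their poses are not given: they have to be found in the camera images.
- rack: Fixed gravity rack with two parallel roller lanes (lengths here in mm): centre lines 130 apart, rising along the rack's x at 0.14 rad. Origin on the bench midway between the two front boxes; x uphill from the front stops (robot's side), y to the left lane, z up. Roller tops 66 above the bench at the origin; above the rollers the front stop lip stands 18, the side guides 8 (5 play beside a box).
- return_lane: Fixed single roller lane for empties, left or right of the rack. Origin on the bench below the place where a box is set on; x downhill, away from the robot's side, y left, z up. Falls along x at 0.14 rad; roller tops 120 above the bench at the origin; side guides 8 high, 68 apart; stop lip 18 high at the far low end. A box let go on it rolls to the far stop in about 1 s.
- return_entry (a point): Centre of a box standing on the near, high end of the return lane, where it is set on. Axes of return_lane (not tilted).
- return_end (a point): Centre of a box that has rolled fully to the far stop of the return lane, 150 down the lane from return_entry.
- pcb_holder: Bystander: black and blue circuit-board holder with a board in it, 200 x 110 x 95, origin at its underside.
- tape_roll: Bystander: blue roll of tape lying flat, 84 across, 25 high, origin at its underside.
- left_front_place (a point): Centre of a box standing fully home against the front stop of the left (+y of the rack) lane. Axes of rack (not tilted).
- left_second_place (a point): Centre of a box standing directly behind it in that lane, 100 further uphill.
- front_left_center (a point): Closed black parts box, 100 long (its x) x 58 wide (y) x 60 high (z), straight rigid sides. Site at its centre; axes tilt with the lane. Stands first in the left (+y of the rack) lane. One of the two front boxes is empty, 0.17 kg, the other full, 0.48 to 0.64 kg; this cannot be seen. The boxes behind lean on it; lift it over 60 and they roll in under it.
- second_left_center (a point): Closed black parts box, 100 long (its x) x 58 wide (y) x 60 high (z), straight rigid sides. Site at its centre; axes tilt with the lane. Stands second in the left (+y of the rack) lane; full, 0.52 kg.
- third_left_center (a point): Closed black parts box, 100 long (its x) x 58 wide (y) x 60 high (z), straight rigid sides. Site at its centre; axes tilt with the lane. Stands third in the left (+y of the rack) lane; full, 0.52 kg.
- right_front_place (a point): Centre of a box standing fully home against the front stop of the right (-y of the rack) lane. Axes of rack (not tilted).
- right_second_place (a point): Centre of a box standing directly behind it in that lane, 100 further uphill.
- front_right_center (a point): Closed black parts box, 100 long (its x) x 58 wide (y) x 60 high (z), straight rigid sides. Site at its centre; axes tilt with the lane. Stands first in the right (-y of the rack) lane. One of the two front boxes is empty, 0.17 kg, the other full, 0.48 to 0.64 kg; this cannot be seen. The boxes behind lean on it; lift it over 60 and they roll in under it.
- second_right_center (a point): Closed black parts box, 100 long (its x) x 58 wide (y) x 60 high (z), straight rigid sides. Site at its centre; axes tilt with the lane. Stands second in the right (-y of the rack) lane; full, 0.52 kg.
- third_right_center (a point): Closed black parts box, 100 long (its x) x 58 wide (y) x 60 high (z), straight rigid sides. Site at its centre; axes tilt with the lane. Stands third in the right (-y of the rack) lane; full, 0.52 kg.

How it is judged (in metres and radians):
At the end, for the whole second after the job is handed in: Empty box (lane load under 3.2 N) at the far stop of the return lane, within 20 mm and 0.3 rad; in its old lane the second box home at the front stop (12 mm), the third behind it (18 mm); other front box home (12 mm), those behind it moved under 15 mm; all at rest (((distance between front_left_center and return_end below 0.02 m and contact force between return_lane and front_left below 3.2 N and angle between the x axis of front_left_center and the x axis of return_lane, either way round below 0.3 rad and distance between second_left_center and left_front_place below 0.012 m and distance between third_left_center and left_second_place below 0.018 m and linear speed of each of front_left, second_left, third_left, front_right below 0.02 m/s and distance between front_right_center and right_front_place below 0.012 m and distance of each of second_right_center, third_right_center from where it was at the start of the episode below 0.015 m) or (distance between front_right_center and return_end below 0.02 m and contact force between return_lane and front_right below 3.2 N and angle between the x axis of front_right_center and the x axis of return_lane, either way round below 0.3 rad and distance between second_right_center and right_front_place below 0.012 m and distance between third_right_center and right_second_place below 0.018 m and linear speed of each of front_right, second_right, third_right, front_left below 0.02 m/s and distance between front_left_center and left_front_place below 0.012 m and distance of each of second_left_center, third_left_center from where it was at the start of the episode below 0.015 m))); the robot touches nothing.
It fails at once if a box is tipped more than 35 degrees (angle between any of front_left_center, front_right_center, second_left_center, second_right_center, third_left_center, third_right_center's own z axis and vertical above 0.61 rad).
It fails at once if the board holder or the tape roll is moved more than 30 mm (distance of any of pcb_holder, tape_roll from where it was at the start of the episode above 0.03 m).
It also fails if it takes over 48 s, if anything falls off the work surface, if the arm or the gripper's body presses on something with over 40 N, if the wrist force passes 120 N, or if a joint passes its speed limit or range.

## Working session

There is one attempt and no reset: what is moved stays moved. The work goes in short steps, Python scripts to look and compute and a tool call to move; the robot and the scene stay as the last step left them, time stands still between calls to the robot, and variables do not carry over. Pictures are saved under pics/ and viewed, about 8 in all and at most 12, crops included, and the job is handed in when it is done.

Besides the shell and the picture viewer there is one more tool, called after "Emit:" as a command line: name --argument value ..., lists and objects as JSON in quotes. play_rows: Moves the arm, as the interface text tells. Its arguments: {"type":"object","properties":{"deltas":{"type":"array"},"force":{"type":"number"}},"required":["deltas"]}

```bash
mkdir -p pics; ls
cat > h.py <<'E'
import numpy as np, cv2
from scipy.spatial.transform import Rotation as Ro
from bench import arm, eyes
def pts(name, uv, d):
    m=eyes.camera_model(name); K=np.array(m["camera_matrix"]); R=np.array(m["R"]); t=np.array(m["t"])
    uv=np.atleast_2d(uv); d=np.atleast_1d(d)
    c=np.c_[(uv[:,0]-K[0,2])/K[0,0]*d,(uv[:,1]-K[1,2])/K[1,1]*d,d]
    return (c-t)@R
def proj(name,X):
    m=eyes.camera_model(name); K=np.array(m["camera_matrix"]); c=np.atleast_2d(X)@np.array(m["R"]).T+np.array(m["t"])
    p=c@K.T; return p[:,:2]/p[:,2:]
def cloud(name,depth):
    v,u=np.nonzero(depth>0); return np.c_[u,v],pts(name,np.c_[u,v],depth[v,u])
E
python3 - <<'E'
from h import *
s=arm.state(); print(s)
P={}
for n in("side","top"):
    im,d=eyes.capture(n); P[n]=im; np.savez(f"pics/{n}0.npz",im=im,d=d)
    for q in["rack","return_lane","return_entry","return_end","left_front_place","right_front_place","front_left_center","front_right_center","second_left_center","third_left_center","third_right_center","pcb_holder","tape_roll"]:
        r=eyes.pinpoint(q,n)
        for k in r[:2]:
            u,v=k["centre"][0]*512,k["centre"][1]*384
            z=d[min(383,int(v)),min(511,int(u))]
            print(n,q,round(k["conf"],2),round(u),round(v),pts(n,[u,v],z).round()[0] if z>0 else None)
cv2.imwrite("pics/a.png",cv2.cvtColor(np.vstack([P["side"],P["top"]])[:,:,:],cv2.COLOR_RGB2BGR)[:, :])
m=cv2.imread("pics/a.png"); cv2.imwrite("pics/a.png",cv2.resize(m,(400,600)))
cv2.imwrite("pics/top.png",cv2.cvtColor(P["top"],cv2.COLOR_RGB2BGR)); cv2.imwrite("pics/side.png",cv2.cvtColor(P["side"],cv2.COLOR_RGB2BGR))
E
```

```text
pics
{'time_s': 0.0, 'qpos': array([ 1.06171019e+00,  5.28409922e-02,  1.40173600e+00,  1.39060624e-05,
        1.68860012e+00, -7.02700261e-02]), 'dq': array([-0.00181335,  0.0009129 , -0.00169594, -0.00015944, -0.00186722,
        0.00228272]), 'tau': array([ 5.65631290e-04, -3.81674016e+01, -3.60179830e+01, -5.79156426e-05,
        6.13523051e-03, -1.98007166e-05]), 'eef_pos': array([222.87512948, 475.02237079, 238.46451404]), 'eef_rot': array([-0.88097772,  1.38684415,  0.87976036]), 'wrist_force': array([ 0.27033645, -0.83911651, -0.23330183]), 'moment': array([-0.04820369, -0.00686944, -0.01847057]), 'grip_width': 85.25544675637342}
side rack 0.64 201 194 [424.  91. 115.]
side return_lane 0.78 256 252 [ 463. -209.  119.]
side return_entry 0.55 257 225 [ 529. -103.   95.]
side return_end 0.93 300 216 [ 677. -132.   85.]
side left_front_place 0.95 190 168 [441. 215. 125.]
side left_front_place 0.33 209 191 [450.  85. 122.]
side right_front_place 0.92 209 190 [454.  87. 123.]
side right_front_place 0.36 192 168 [452. 218. 119.]
side front_left_center 0.71 240 143 [643. 219. 150.]

[... 540 characters left out ...]
 180.   1.]
top rack 0.63 306 171 [ 663. -151.   72.]
top return_lane 0.78 304 227 [ 493. -125.   95.]
top return_entry 0.73 308 219 [ 515. -140.   96.]
top return_end 0.8 306 172 [ 662. -151.   73.]
top left_front_place 0.63 172 248 [460. 249. 125.]
top left_front_place 0.57 220 208 [558. 107. 144.]
top right_front_place 0.84 223 245 [456. 107. 124.]
top front_right_center 0.69 222 245 [459. 110. 127.]
top second_left_center 0.97 175 210 [562. 233. 140.]
top third_left_center 0.61 174 178 [650. 231. 150.]
top third_right_center 0.98 218 173 [656. 107. 155.]
top pcb_holder 0.74 405 231 [ 462. -418.   84.]
top tape_roll 0.88 123 250 [471. 431.  -1.]
top tape_roll 0.49 224 206 [562.  96. 140.]
```

View pics/top.png

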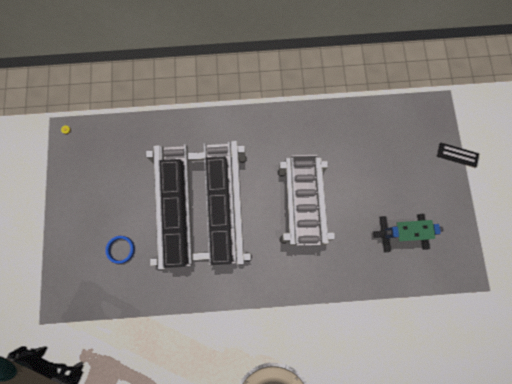

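View pics/side.png

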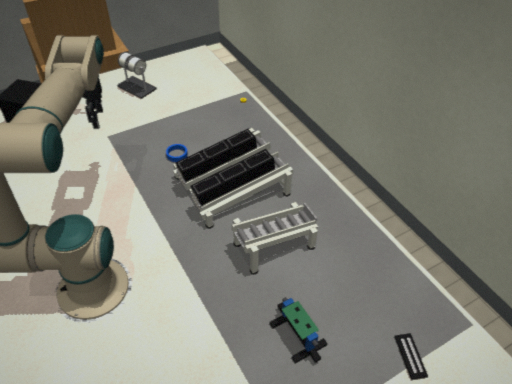

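Both views agree: the left lane is at about column 173 in the top view and the right lane at about column 220. The return lane is to the right at column 306, rows 157–245. The tape is at (120,250) and the board at (413,231). Next I'll fit the box tops and the return lane from depth.

Run:
```python
from h import *
C={}
for n in("side","top"):
    z=np.load(f"pics/{n}0.npz"); uv,X=cloud(n,z["d"]); g=z["im"][uv[:,1],uv[:,0]].astype(int)
    C[n]=(X,g)
    dark=g.max(1)<60
    for nm,y0,y1 in(("L",180,290),("R",50,165)):
        k=dark&(X[:,0]>380)&(X[:,0]<730)&(X[:,1]>y0)&(X[:,1]<y1)&(X[:,2]>95)
        T=X[k]; 
        # plane
        for _ in range(3):
            A=np.c_[T[:,0],T[:,1],np.ones(len(T))]; c=np.linalg.lstsq(A,T[:,2],rcond=None)[0]; r=T[:,2]-A@c; T=T[abs(r)<max(4,1.5*r.std())]
        rect=cv2.minAreaRect(T[:,:2].astype(np.float32))
        print(n,nm,len(T),"plane",c.round(3),r.std().round(2),"rect",np.round(rect[0]),np.round(rect[1]),round(rect[2],2), "x",np.percentile(T[:,0],[.5,99.5]).round(),"y",np.percentile(T[:,1],[1,99]).round())
    k=(X[:,0]>350)&(X[:,0]<750)&(X[:,1]<-60)&(X[:,1]>-240)&(X[:,2]>50)&(X[:,2]<180)
    T=X[k]; A=np.c_[T[:,0],T[:,1],np.ones(len(T))]; c=np.linalg.lstsq(A,T[:,2],rcond=None)[0]
    rect=cv2.minAreaRect(T[:,:2].astype(np.float32))
    print(n,"ret",c.round(3),rect, "p",proj(n,[515,-142,120]))
    for xx in range(400,720,20):
        s=T[abs(T[:,0]-xx)<10]
        if len(s)>5: print(xx,len(s),np.percentile(s[:,1],[2,50,98]).round(),np.percentile(s[:,2],[2,50,98]).round())
im=cv2.imread("pics/top.png")[140:280,140:350]; cv2.imwrite("pics/c.png",cv2.resize(im,None,fx=3.8,fy=3.8,interpolation=cv2.INTER_CUBIC))
```

```text
side L 1040 plane [0.14  0.241 0.478] 6.78 rect [557. 242.] [ 64. 299.] 89.24 x [408. 703.] y [210. 272.]
side R 1141 plane [ 0.134  0.221 37.62 ] 5.89 rect [554. 112.] [ 65. 300.] 89.3 x [407. 700.] y [ 81. 142.]
side ret [-1.02000e-01  7.10000e-02  1.69246e+02] ((573.5087280273438, -138.7403564453125), (147.5501251220703, 267.7552185058594), 87.2741928100586) p [[259.98223634 229.76174258]]
440 141 [-185. -142.  -86.] [100. 110. 133.]
460 328 [-206. -174.  -68.] [ 52. 119. 134.]
480 177 [-191. -125.  -67.] [ 93. 114. 132.]
500 214 [-189. -140.  -95.] [ 94. 116. 128.]
520 151 [-190. -148.  -88.] [ 89. 108. 127.]
540 218 [-191. -139.  -90.] [ 86. 107. 123.]
560 139 [-193. -159.  -87.] [ 85. 106. 121.]
580 209 [-193. -140. -102.] [ 81.  99. 117.]
600 144 [-196. -159.  -91.] [ 79. 103. 115.]
620 155 [-196. -142.  -94.] [ 76.  90. 113.]
640 192 [-197. -146. -101.] [ 72.  96. 108.]
660 170 [-215. -182.  -93.] [ 53.  84. 107.]
680 263 [-216. -147.  -76.] [ 57.  89. 104.]
700 153 [-197. -146.  -94.] [ 80.  95. 111.]
top L 1454 plane [1.4100e-01 3.8000e-02 5.1799e+01] 2.2 rect [556. 243.] [
[... 274 characters left out ...]
63.26239013671875), 86.88695526123047) p [[310.20628974 218.13982981]]
440 118 [-181. -136.  -79.] [102. 109. 134.]
460 350 [-198. -131.  -61.] [ 74. 121. 134.]
480 301 [-185. -130.  -62.] [ 96. 102. 132.]
500 281 [-183. -131.  -80.] [ 96. 116. 128.]
520 249 [-185. -135.  -81.] [ 91. 100. 127.]
540 273 [-185. -135.  -83.] [ 89. 108. 123.]
560 231 [-186. -135.  -83.] [ 86. 106. 120.]
580 266 [-187. -138.  -84.] [ 83.  99. 118.]
600 212 [-189. -136.  -86.] [ 81. 102. 114.]
620 237 [-190. -140.  -86.] [ 76.  82. 112.]
640 245 [-190. -137.  -88.] [ 76.  96. 110.]
660 233 [-208. -150.  -89.] [ 65.  77. 106.]
680 343 [-208. -137.  -72.] [ 63.  89. 103.]
700 215 [-192. -136.  -83.] [ 76.  92. 111.]
```

View pics/c.png

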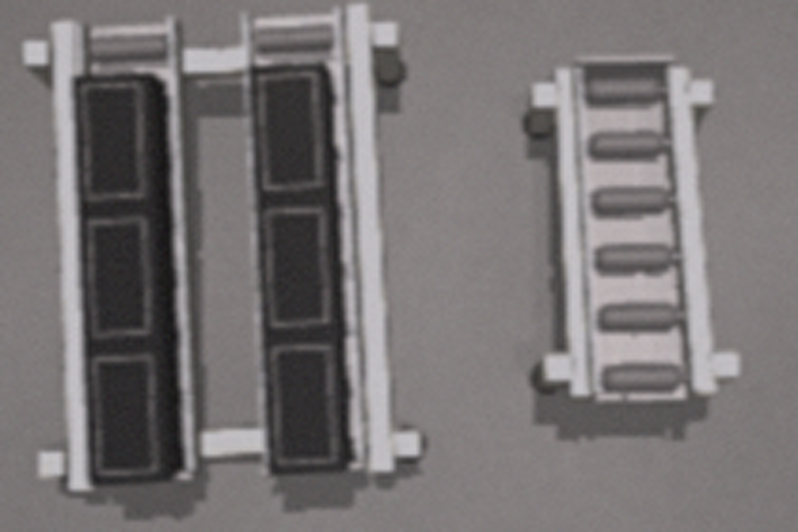

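```bash
cat >> h.py <<'E'
def plan(target,yawdeg=None,s=None):
    """shift in tool axes (units of 150mm) to world target; yaw = wanted world heading of tool z, deg"""
    s=s or arm.state(); R=Ro.from_rotvec(s["eef_rot"]).as_matrix()
    d=R.T@(np.array(target,float)-s["eef_pos"]); h=np.degrees(np.arctan2(R[1,2],R[0,2]))
    print("t",round(s["time_s"],2),"tcp",s["eef_pos"].round(1),"heading z",round(h,1),"toolx",R[:,0].round(3),"toolY",R[:,1].round(3),"q6",s["qpos"][5].round(2),"F",s["wrist_force"].round(2),"w",round(s["grip_width"],1))
    print("travel",(d/150).round(3), "" if yawdeg is None else ("yaw units (about tool x, +x down => heading decreases)",round(-((yawdeg-h+180)%360-180)/45,3)))
E
python3 - <<'E'
from h import *
plan([461,113,239],90); plan([461,113,239],-90)
for n,q,z in(("side","return_entry",150),("top","return_entry",150),("side","return_end",130),("top","return_end",130)):
    uv={"sidereturn_entry":(257,225),"topreturn_entry":(308,219),"sidereturn_end":(300,216),"topreturn_end":(306,172)}[n+q]
    a,b=pts(n,[uv,uv],[500,1500]); print(n,q,(a+(b-a)*(z-a[2])/(b[2]-a[2])).round())
E
```

```text
t 1.4 tcp [223.  475.3 239.3] heading z 64.9 toolx [ 0.  0. -1.] toolY [-0.905  0.425 -0.   ] q6 -0.07 F [0.19 0.24 0.56] w 85.2
travel [ 2.000e-03 -2.462e+00 -1.512e+00] ('yaw units (about tool x, +x down => heading decreases)', np.float64(-0.559))
t 1.4 tcp [223.  475.3 239.3] heading z 64.9 toolx [ 0.  0. -1.] toolY [-0.905  0.425 -0.   ] q6 -0.07 F [0.19 0.24 0.56] w 85.2
travel [ 2.000e-03 -2.462e+00 -1.512e+00] ('yaw units (about tool x, +x down => heading decreases)', np.float64(3.441))
side return_entry [ 504. -142.  150.]
top return_entry [ 510. -131.  150.]
side return_end [ 650. -164.  130.]
top return_end [ 647. -142.  130.]
```

Emit:
play_rows --deltas '[{"travel": [0,-0.3,-0.1],"yaw": -0.15,"grip": 1},{"travel": [0,-0.6,-0.2],"yaw": -0.3,"grip": 1},{"travel": [0,-0.85,-0.3],"yaw": -0.45,"grip": 1},{"travel": [0,-1,-0.36],"yaw": -0.535,"grip": 1},{"travel": [0,-1,-0.36],"yaw": -0.535,"grip": 1},{"travel": [0,-1,-0.36],"yaw": -0.535,"grip": 1},{"travel": [0,-1,-0.36],"yaw": -0.535,"grip": 1},{"travel": [0,-1,-0.36],"yaw": -0.535,"grip": 1},{"travel": [0,-1,-0.36],"yaw": -0.535,"grip": 1},{"travel": [0,-1,-0.36],"yaw": -0.535,"grip": 1}]'

```text
time_s: 2.4
eef_pos: [335.5, 363.1, 239.3]
eef_rot: [-1.196, 1.218, 1.196]
wrist_force: [-0.1, 0.3, -1.4]
grip_width: 85.5
```

Emit:
play_rows --deltas '[{"travel": [0,-0.2,-0.2],"yaw": 0,"grip": 1},{"travel": [0,-0.4,-0.4],"yaw": 0,"grip": 1},{"travel": [0,-0.6,-0.6],"yaw": 0,"grip": 1},{"travel": [0,-0.75,-0.75],"yaw": 0,"grip": 1},{"travel": [0,-0.82,-0.8],"yaw": 0,"grip": 1},{"travel": [0,-0.82,-0.8],"yaw": 0,"grip": 1},{"travel": [0,-0.82,-0.8],"yaw": 0,"grip": 1},{"travel": [0,-0.82,-0.8],"yaw": 0,"grip": 1},{"travel": [0,-0.82,-0.8],"yaw": 0,"grip": 1},{"travel": [0,-0.82,-0.8],"yaw": 0,"grip": 1}]'

```text
time_s: 3.4
eef_pos: [456.1, 241.1, 239.4]
eef_rot: [-1.196, 1.217, 1.196]
wrist_force: [0.7, -0.1, -0.4]
grip_width: 85.5
```

```bash
cat >> h.py <<'E'
def wcloud(s,d):
    m=eyes.camera_model("wrist"); K=np.array(m["camera_matrix"]); H=np.array(m["hand_eye"])
    v,u=np.nonzero(d>0); z=d[v,u]; x=(u-K[0,2])/K[0,0]; y=(v-K[1,2])/K[1,1]; r=np.hypot(x,y)+1e-9
    k=(r<1.2); u,v,z,x,y,r=[a[k] for a in(u,v,z,x,y,r)]; t=np.tan(r)/r
    c=np.c_[x*t*z,y*t*z,z]@H[:3,:3].T+H[:3,3]
    return np.c_[u,v], c@Ro.from_rotvec(s["eef_rot"]).as_matrix().T+s["eef_pos"]
def wproj(s,X):
    m=eyes.camera_model("wrist"); K=np.array(m["camera_matrix"]); H=np.linalg.inv(np.array(m["hand_eye"]))
    c=(np.atleast_2d(X)-s["eef_pos"])@Ro.from_rotvec(s["eef_rot"]).as_matrix()@H[:3,:3].T+H[:3,3]
    r=np.hypot(c[:,0],c[:,1])+1e-9; th=np.arctan2(r,c[:,2]); return np.c_[K[0,0]*th*c[:,0]/r+K[0,2],K[1,1]*th*c[:,1]/r+K[1,2]]
E
python3 - <<'E'
from h import *
s=arm.state(); plan([461,243,239],89,s)
im,d=eyes.capture("wrist"); cv2.imwrite("pics/w1.png",cv2.cvtColor(im,cv2.COLOR_RGB2BGR)); np.savez("pics/w1.npz",im=im,d=d,pos=s["eef_pos"],rot=s["eef_rot"])
uv,X=wcloud(s,d); g=im[uv[:,1],uv[:,0]].astype(int)
for nm,y0,y1 in(("L",195,290),("R",65,160)):
    k=(g.max(1)<70)&(X[:,0]>395)&(X[:,0]<500)&(X[:,1]>y0)&(X[:,1]<y1)&(abs(X[:,2]-(60+.14*X[:,0]))<8)
    T=X[k]; print(nm,len(T))
    if len(T)>50:
        print(cv2.minAreaRect(T[:,:2].astype(np.float32)),"x0",np.percentile(T[:,0],[.5,2,5]).round(),"y",np.percentile(T[:,1],[1,3,97,99]).round(),"z@",np.median(T[:,2]-.141*(T[:,0]-456)))
for q in("left_front_place","front_left_center"):
    print(q,[(round(r["conf"],2),np.round(np.array(r["centre"])*[512,384])) for r in eyes.pinpoint(q,"wrist")[:3]])
print(wproj(s,[[461,243,96],[461,113,96]]))
E
```

```text
t 3.4 tcp [456.1 241.1 239.4] heading z 89.0 toolx [ 0.  0. -1.] toolY [-1.     0.017 -0.   ] q6 -1.14 F [ 0.66 -0.11 -0.4 ] w 85.5
travel [ 0.003 -0.032  0.013] ('yaw units (about tool x, +x down => heading decreases)', np.float64(0.0))
L 5669
((454.68914794921875, 246.46282958984375), (56.52872848510742, 91.28746795654297), 89.09093475341797) x0 [409. 410. 412.] y [219. 220. 273. 274.] z@ 125.51502742563089
R 4862
((453.52069091796875, 116.86737823486328), (59.085113525390625, 93.64057159423828), 89.17231750488281) x0 [407. 408. 411.] y [ 89.  90. 146. 146.] z@ 125.6409256200105
left_front_place []
front_left_center [(0.85, array([255., 186.]))]
[[251.15197628 187.70921169]
 [125.21447335 190.14234166]]
```

View pics/w1.png

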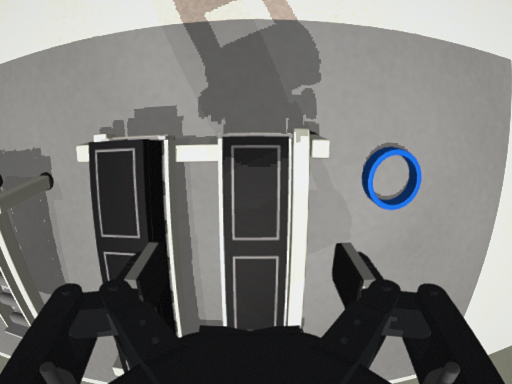

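The wrist view shows the left front box at columns 222–288, rows 138–245, between the fingers. Its centre is near x 461, y 245. The tape at (392,178) is clear. Now I'll descend to grasp height and close.

Emit:
play_rows --deltas '[{"travel": [0.15,-0.033,0.025],"yaw": 0,"grip": 1},{"travel": [0.4,-0.033,0.025],"yaw": 0,"grip": 1},{"travel": [0.65,-0.033,0.025],"yaw": 0,"grip": 1},{"travel": [0.85,-0.033,0.025],"yaw": 0,"grip": 1},{"travel": [0.96,-0.033,0.025],"yaw": 0,"grip": 1},{"travel": [0.96,-0.033,0.025],"yaw": 0,"grip": 1},{"travel": [0.96,-0.033,0.025],"yaw": 0,"grip": -1},{"travel": [0.96,-0.033,0.025],"yaw": 0,"grip": -1},{"travel": [0.96,-0.033,0.025],"yaw": 0,"grip": -1},{"travel": [0.96,-0.033,0.025],"yaw": 0,"grip": -1}]' --force 40

```text
time_s: 4.55
eef_pos: [462.7, 245.2, 97.6]
eef_rot: [-1.195, 1.213, 1.194]
wrist_force: [-0.8, 4.2, 6.2]
grip_width: 57.7
```

Run:
```python
from h import *
plan([461,245,95])
```

```text
t 4.55 tcp [462.7 245.2  97.6] heading z 89.0 toolx [ 0.004  0.003 -1.   ] toolY [-1.     0.018 -0.004] q6 -1.14 F [-0.84  4.21  6.15] w 57.7
travel [ 0.017  0.011 -0.002]
```

Emit:
play_rows --deltas '[{"travel": [0,0,0],"yaw": 0,"grip": -1},{"travel": [-0.03,0.004,0],"yaw": 0,"grip": -1},{"travel": [-0.06,0.008,0],"yaw": 0,"grip": -1},{"travel": [-0.09,0.012,0],"yaw": 0,"grip": -1},{"travel": [-0.1,0.014,0],"yaw": 0,"grip": -1},{"travel": [-0.1,0.014,0],"yaw": 0,"grip": -1},{"travel": [-0.1,0.014,0],"yaw": 0,"grip": -1},{"travel": [-0.1,0.014,0],"yaw": 0,"grip": -1},{"travel": [-0.1,0.014,0],"yaw": 0,"grip": -1},{"travel": [-0.1,0.014,0],"yaw": 0,"grip": -1}]'

```text
time_s: 5.55
eef_pos: [460.6, 243.4, 110.2]
eef_rot: [-1.197, 1.217, 1.193]
wrist_force: [6.0, -1.3, -6.8]
grip_width: 57.5
```

Run:
```python
from h import *
import time
plan([461,245,95])
for _ in range(4):
    eyes.capture("wrist"); s=arm.state(); print(s["time_s"],s["wrist_force"].round(2),s["tau"].round(2))
```

```text
t 5.55 tcp [460.6 243.4 110.2] heading z 88.9 toolx [ 0.003 -0.001 -1.   ] toolY [-1.     0.019 -0.003] q6 -1.14 F [ 6.01 -1.25 -6.83] w 57.5
travel [ 0.101 -0.002  0.011] 
5.6 [ 6.09 -0.92 -5.96] [  1.55 -41.34 -34.29   0.96   1.72   0.22]
5.65 [ 6.21 -0.18 -7.11] [  1.55 -41.33 -34.29   0.96   1.72   0.22]
5.7 [ 6.29 -0.23 -6.37] [  1.55 -41.33 -34.29   0.96   1.72   0.22]
5.75 [ 6.39 -0.72 -6.02] [  1.56 -41.33 -34.29   0.96   1.72   0.22]
```

Fx is +6 N, so the box is bearing on the stop lip and friction spoils the reading. I'll ease it 3 mm uphill and weigh again.

Emit:
play_rows --deltas '[{"travel": [0,-0.01,0],"yaw": 0,"grip": -1},{"travel": [0,-0.02,0],"yaw": 0,"grip": -1},{"travel": [0,-0.022,0],"yaw": 0,"grip": -1},{"travel": [0,-0.022,0],"yaw": 0,"grip": -1},{"travel": [0,-0.022,0],"yaw": 0,"grip": -1},{"travel": [0,-0.022,0],"yaw": 0,"grip": -1},{"travel": [0,-0.022,0],"yaw": 0,"grip": -1},{"travel": [0,-0.022,0],"yaw": 0,"grip": -1},{"travel": [0,-0.022,0],"yaw": 0,"grip": -1},{"travel": [0,-0.022,0],"yaw": 0,"grip": -1}]'

```text
time_s: 6.75
eef_pos: [462.8, 244.1, 110.3]
eef_rot: [-1.195, 1.218, 1.196]
wrist_force: [-1.7, 0.3, -8.0]
grip_width: 57.4
```

Run:
```python
from h import *
for _ in range(4):
    eyes.capture("wrist"); s=arm.state(); print(s["time_s"],s["wrist_force"].round(2),s["moment"].round(2),s["eef_pos"].round(1))
```

```text
6.8 [-2.8  -0.03 -7.49] [-0.04  0.3   0.04] [462.8 244.1 110.3]
6.85 [-1.55  0.8  -7.49] [-0.02  0.29  0.05] [462.8 244.1 110.3]
6.9 [-1.49 -0.13 -7.8 ] [-0.05  0.32  0.05] [462.8 244.1 110.3]
6.95 [-2.44 -0.74 -7.6 ] [-0.07  0.29  0.06] [462.8 244.1 110.3]
```

Fz is −7.6 N with only −2 N sideways, so the left box is the full one. I'll set it back down and release it.

Emit:
play_rows --deltas '[{"travel": [0.03,0,0],"yaw": 0,"grip": -1},{"travel": [0.06,0,0],"yaw": 0,"grip": -1},{"travel": [0.085,0,0],"yaw": 0,"grip": -1},{"travel": [0.095,0,0],"yaw": 0,"grip": -1},{"travel": [0.095,0,0],"yaw": 0,"grip": -1},{"travel": [0.095,0,0],"yaw": 0,"grip": 1},{"travel": [0.095,0,0],"yaw": 0,"grip": 1},{"travel": [0.095,0,0],"yaw": 0,"grip": 1},{"travel": [0.095,0,0],"yaw": 0,"grip": 1},{"travel": [0.095,0,0],"yaw": 0,"grip": 1}]'

```text
time_s: 7.95
eef_pos: [462.9, 244.1, 96.1]
eef_rot: [-1.195, 1.218, 1.195]
wrist_force: [0.4, 0.2, 0.5]
grip_width: 85.2
```

Emit:
play_rows --deltas '[{"travel": [-0.15,0,0],"yaw": 0,"grip": 1},{"travel": [-0.4,0,0],"yaw": 0,"grip": 1},{"travel": [-0.65,0,0],"yaw": 0,"grip": 1},{"travel": [-0.75,0,-0.15],"yaw": 0,"grip": 1},{"travel": [-0.75,0,-0.4],"yaw": 0,"grip": 1},{"travel": [-0.75,0,-0.65],"yaw": 0,"grip": 1},{"travel": [-0.75,0,-0.83],"yaw": 0,"grip": 1},{"travel": [-0.75,0,-0.86],"yaw": 0,"grip": 1},{"travel": [-0.75,0,-0.86],"yaw": 0,"grip": 1},{"travel": [-0.75,0,-0.86],"yaw": 0,"grip": 1}]'

```text
time_s: 8.95
eef_pos: [460.5, 115.8, 208.6]
eef_rot: [-1.196, 1.217, 1.196]
wrist_force: [0.4, 0.1, -0.9]
grip_width: 85.5
```

Run:
```python
from h import *
s=arm.state(); plan([461,115,95],89,s)
im,d=eyes.capture("wrist"); cv2.imwrite("pics/w2.png",cv2.cvtColor(im,cv2.COLOR_RGB2BGR))
uv,X=wcloud(s,d); g=im[uv[:,1],uv[:,0]].astype(int)
for nm,y0,y1 in(("L",195,290),("R",65,160)):
    k=(g.max(1)<70)&(X[:,0]>395)&(X[:,0]<500)&(X[:,1]>y0)&(X[:,1]<y1)&(abs(X[:,2]-(60+.14*X[:,0]))<8)
    T=X[k]; print(nm,len(T))
    if len(T)>50:
        print(cv2.minAreaRect(T[:,:2].astype(np.float32)),"x0",np.percentile(T[:,0],[.5,2,5]).round(),"y",np.percentile(T[:,1],[1,3,97,99]).round(),"z@",np.median(T[:,2]-.141*(T[:,0]-456)))
```

```text
t 8.95 tcp [460.5 115.8 208.6] heading z 89.0 toolx [ 0.  0. -1.] toolY [-1.     0.018 -0.   ] q6 -1.38 F [ 0.44  0.11 -0.9 ] w 85.5
travel [ 0.757 -0.003 -0.006] ('yaw units (about tool x, +x down => heading decreases)', np.float64(-0.001))
L 5783
((454.35699462890625, 244.4625701904297), (59.38975143432617, 92.06106567382812), 88.9488754272461) x0 [409. 410. 413.] y [215. 215. 271. 273.] z@ 125.43757572137295
R 7609
((453.3815002441406, 116.75869750976562), (57.164100646972656, 93.59564971923828), 89.54295349121094) x0 [407. 408. 411.] y [ 89.  90. 143. 144.] z@ 125.81185716537232
```

View pics/w2.png

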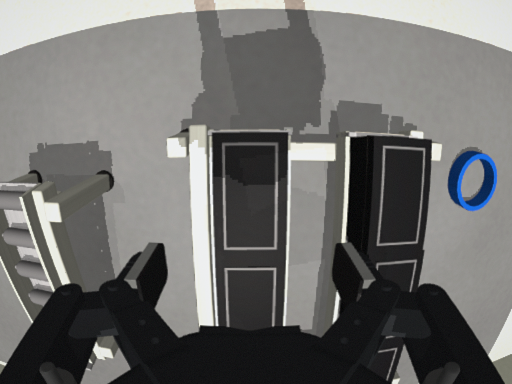

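The left box is home, with its front edge at x 409 as before. The right box (columns 212–287) is centred between the fingers. I'll weigh it the same way.

Emit:
play_rows --deltas '[{"travel": [0.2,0,0],"yaw": 0,"grip": 1},{"travel": [0.45,0,0],"yaw": 0,"grip": 1},{"travel": [0.65,0,0],"yaw": 0,"grip": 1},{"travel": [0.75,0,0],"yaw": 0,"grip": 1},{"travel": [0.755,0,0],"yaw": 0,"grip": 1},{"travel": [0.755,0,0],"yaw": 0,"grip": -1},{"travel": [0.755,0,0],"yaw": 0,"grip": -1},{"travel": [0.755,0,0],"yaw": 0,"grip": -1},{"travel": [0.755,0,0],"yaw": 0,"grip": -1},{"travel": [0.755,0,0],"yaw": 0,"grip": -1}]'

```text
time_s: 10.0
eef_pos: [461.3, 115.6, 97.0]
eef_rot: [-1.196, 1.215, 1.194]
wrist_force: [-0.7, 2.0, 6.4]
grip_width: 57.7
```

Emit:
play_rows --deltas '[{"travel": [-0.03,0,0],"yaw": 0,"grip": -1},{"travel": [-0.06,-0.004,0],"yaw": 0,"grip": -1},{"travel": [-0.09,-0.008,0],"yaw": 0,"grip": -1},{"travel": [-0.1,-0.01,0],"yaw": 0,"grip": -1},{"travel": [-0.1,-0.01,0],"yaw": 0,"grip": -1},{"travel": [-0.1,-0.01,0],"yaw": 0,"grip": -1},{"travel": [-0.1,-0.01,0],"yaw": 0,"grip": -1},{"travel": [-0.1,-0.01,0],"yaw": 0,"grip": -1},{"travel": [-0.1,-0.01,0],"yaw": 0,"grip": -1},{"travel": [-0.1,-0.01,0],"yaw": 0,"grip": -1}]'

```text
time_s: 11.0
eef_pos: [462.0, 115.1, 110.3]
eef_rot: [-1.195, 1.218, 1.196]
wrist_force: [-1.4, -1.0, -1.1]
grip_width: 57.7
```

Run:
```python
from h import *
plan([461,115,95])
for _ in range(4):
    eyes.capture("wrist"); s=arm.state(); print(s["time_s"],s["wrist_force"].round(2),s["moment"].round(2),s["eef_pos"].round(1))
```

```text
t 11.0 tcp [462.  115.1 110.3] heading z 88.9 toolx [ 0.  0. -1.] toolY [-1.     0.019 -0.   ] q6 -1.39 F [-1.39 -1.01 -1.11] w 57.7
travel [ 0.102  0.006 -0.001] 
11.05 [-1.5  -0.51 -0.99] [-0.04  0.25  0.03] [461.9 115.1 110.3]
11.1 [-2.17 -0.63 -0.84] [0.01 0.3  0.03] [461.9 115.1 110.3]
11.15 [-2.15 -0.58 -1.05] [-0.02  0.26  0.02] [462.  115.  110.3]
11.2 [-2.36  0.16 -0.7 ] [0.03 0.28 0.08] [462.  115.  110.3]
```

The right box reads about 1 N against 7.6 N, so it is the empty one. I'll lift it clear and let the others roll down.

Emit:
play_rows --deltas '[{"travel": [-0.15,0,0],"yaw": 0,"grip": -1},{"travel": [-0.35,0.03,0],"yaw": 0,"grip": -1},{"travel": [-0.6,0.05,0],"yaw": 0,"grip": -1},{"travel": [-0.85,0.05,0],"yaw": 0,"grip": -1},{"travel": [-1,0.05,0],"yaw": 0,"grip": -1},{"travel": [-1,0.05,0],"yaw": 0,"grip": -1},{"travel": [-1,0.05,0],"yaw": 0,"grip": -1},{"travel": [-1,0.05,0],"yaw": 0,"grip": -1},{"travel": [-1,0.05,0],"yaw": 0,"grip": -1},{"travel": [-1,0.05,0],"yaw": 0,"grip": -1}]'

```text
time_s: 12.2
eef_pos: [454.2, 115.1, 259.1]
eef_rot: [-1.195, 1.22, 1.197]
wrist_force: [-0.7, 1.2, -0.9]
grip_width: 57.6
```

Run:
```python
from h import *
plan([500,-134,260],-92.5)
S=[]
for n in("side","top"):
    z=np.load(f"pics/{n}0.npz"); uv,X=cloud(n,z["d"]); g=z["im"][uv[:,1],uv[:,0]].astype(int)
    S.append((n,X,g))
z=np.load("pics/w1.npz"); uv,X=wcloud({"eef_pos":z["pos"],"eef_rot":z["rot"]},z["d"]); S.append(("wrist",X,z["im"][uv[:,1],uv[:,0]].astype(int)))
for n,X,g in S:
    k=(X[:,0]>465)&(X[:,0]<655)&(X[:,1]<-60)&(X[:,1]>-215)&(abs(X[:,2]-(128-.141*(X[:,0]-497)))<4)&(g.min(1)>(100 if n!="side" else 100))
    T=X[k]; h,e=np.histogram(T[:,1]+.045*(T[:,0]-500),bins=range(-200,-60,4)); print(n,len(T),dict(zip(e[:-1].tolist(),h.tolist())))
    for a,b in((-200,-130),(-130,-60)):
        q=T[:,1]+.045*(T[:,0]-500); U=T[(q>a)&(q<b)]
        if len(U)>20: print(a,np.polyfit(U[:,0]-500,U[:,1],1).round(3),np.percentile(U[:,2]-(128-.141*(U[:,0]-497)),50))
```

```text
t 12.2 tcp [454.2 115.1 259.1] heading z 88.9 toolx [-0.002 -0.    -1.   ] toolY [-1.     0.019  0.002] q6 -1.38 F [-0.74  1.24 -0.87] w 57.6
travel [-0.006 -0.336 -1.655] ('yaw units (about tool x, +x down => heading decreases)', np.float64(-3.968))
side 189 {-200: 0, -196: 0, -192: 0, -188: 0, -184: 0, -180: 0, -176: 47, -172: 42, -168: 1, -164: 0, -160: 1, -156: 0, -152: 1, -148: 0, -144: 0, -140: 2, -136: 4, -132: 0, -128: 1, -124: 1, -120: 0, -116: 0, -112: 0, -108: 2, -104: 41, -100: 38, -96: 8, -92: 0, -88: 0, -84: 0, -80: 0, -76: 0, -72: 0, -68: 0}
-200 [-6.90000e-02 -1.67959e+02] -1.3402789871671175
-130 [-6.1000e-02 -9.9388e+01] -0.4749680206388973
top 208 {-200: 0, -196: 0, -192: 0, -188: 0, -184: 0, -180: 0, -176: 0, -172: 77, -168: 30, -164: 0, -160: 0, -156: 1, -152: 0, -148: 0, -144: 0, -140: 0, -136: 0, -132: 1, -128: 0, -124: 0, -120: 0, -116: 0, -112: 0, -108: 0, -104: 0, -100: 72, -96: 27, -92: 0, -88: 0, -84: 0, -80: 0, -76: 0, -72: 0, -68: 0}
-200 [-4.90000e-02 -1.68383e+02] -0.2541890218597871
-130 [-5.1000e-02 -9.6702e+01] 0.3555286169745102
wrist 110 {-200: 0, -196: 0, -192: 0, -188: 0, -184: 0, -180: 0, -176: 0, -172: 0, -168: 0, -164: 0, -160: 0, -156: 0, -152: 0, -148: 0, -144: 0, -140: 0, -136: 0, -132: 0, -128: 0, -124: 0, -120: 0, -116: 0, -112: 0, -108: 0, -104: 18, -100: 79, -96: 13, -92: 0, -88: 0, -84: 0, -80: 0, -76: 0, -72: 0, -68: 0}
-130 [-5.5000e-02 -9.6916e+01] 0.33605296465093204
```

Emit:
play_rows --deltas '[{"travel": [0,-0.05,-0.15],"yaw": 0.12,"grip": -1},{"travel": [0,-0.1,-0.35],"yaw": 0.27,"grip": -1},{"travel": [0,-0.18,-0.55],"yaw": 0.42,"grip": -1},{"travel": [0,-0.25,-0.75],"yaw": 0.57,"grip": -1},{"travel": [0,-0.3,-0.9],"yaw": 0.72,"grip": -1},{"travel": [0,-0.32,-1],"yaw": 0.87,"grip": -1},{"travel": [0,-0.32,-1],"yaw": 1,"grip": -1},{"travel": [0,-0.32,-1],"yaw": 1,"grip": -1},{"travel": [0,-0.32,-1],"yaw": 1,"grip": -1},{"travel": [0,-0.32,-1],"yaw": 1,"grip": -1}]'

```text
time_s: 13.2
eef_pos: [499.6, -35.3, 260.2]
eef_rot: [-0.601, 1.486, 0.602]
wrist_force: [-0.8, -0.0, -2.0]
grip_width: 57.4
```

Emit:
play_rows --deltas '[{"travel": [0,-0.08,-0.07],"yaw": 0.12,"grip": -1},{"travel": [0,-0.17,-0.15],"yaw": 0.27,"grip": -1},{"travel": [0,-0.27,-0.24],"yaw": 0.42,"grip": -1},{"travel": [0,-0.36,-0.33],"yaw": 0.57,"grip": -1},{"travel": [0,-0.44,-0.4],"yaw": 0.72,"grip": -1},{"travel": [0,-0.48,-0.434],"yaw": 0.87,"grip": -1},{"travel": [0,-0.48,-0.434],"yaw": 1,"grip": -1},{"travel": [0,-0.48,-0.434],"yaw": 1,"grip": -1},{"travel": [0,-0.48,-0.434],"yaw": 1,"grip": -1},{"travel": [0,-0.48,-0.434],"yaw": 1,"grip": -1}]'

```text
time_s: 14.2
eef_pos: [502.8, -132.3, 260.3]
eef_rot: [0.012, 1.571, -0.012]
wrist_force: [-0.3, 1.4, -1.3]
grip_width: 57.5
```

Emit:
play_rows --deltas '[{"travel": [0,0,0],"yaw": 0.12,"grip": -1},{"travel": [0,0,0],"yaw": 0.27,"grip": -1},{"travel": [0,0,0],"yaw": 0.42,"grip": -1},{"travel": [0,0,0],"yaw": 0.57,"grip": -1},{"travel": [0,0,0],"yaw": 0.72,"grip": -1},{"travel": [0,0,0],"yaw": 0.87,"grip": -1},{"travel": [0,0,0],"yaw": 1,"grip": -1},{"travel": [0,0,0],"yaw": 1,"grip": -1},{"travel": [0,0,0],"yaw": 1,"grip": -1},{"travel": [0,0,0],"yaw": 1,"grip": -1}]'

```text
time_s: 15.2
eef_pos: [502.7, -132.6, 260.3]
eef_rot: [0.626, 1.478, -0.626]
wrist_force: [0.1, -0.7, -2.3]
grip_width: 57.3
```

Emit:
play_rows --deltas '[{"travel": [0,0,0],"yaw": 0.12,"grip": -1},{"travel": [0,0,0],"yaw": 0.27,"grip": -1},{"travel": [0,0,0],"yaw": 0.42,"grip": -1},{"travel": [0,0,0],"yaw": 0.57,"grip": -1},{"travel": [0,0,0],"yaw": 0.72,"grip": -1},{"travel": [0,0,0],"yaw": 0.87,"grip": -1},{"travel": [0,0,0],"yaw": 1,"grip": -1},{"travel": [0,0,0],"yaw": 1,"grip": -1},{"travel": [0,0,0],"yaw": 1,"grip": -1},{"travel": [0,0,0],"yaw": 1,"grip": -1}]'

```text
time_s: 16.2
eef_pos: [502.7, -132.7, 260.3]
eef_rot: [1.221, 1.202, -1.221]
wrist_force: [-0.4, 0.5, -2.0]
grip_width: 57.5
```

Run:
```python
from h import *
s=arm.state(); plan([503,-133.5,180],-93,s)
im,d=eyes.capture("wrist"); cv2.imwrite("pics/w3.png",cv2.cvtColor(im,cv2.COLOR_RGB2BGR))
uv,X=wcloud(s,d); g=im[uv[:,1],uv[:,0]].astype(int)
k=(X[:,0]>440)&(X[:,0]<700)&(X[:,1]<-60)&(X[:,1]>-215)&(abs(X[:,2]-(128-.141*(X[:,0]-497)))<5)&(g.min(1)>100)
T=X[k]; q=T[:,1]+.05*(T[:,0]-500); h,e=np.histogram(q,bins=range(-200,-60,3)); print(dict(zip(e[:-1].tolist(),h.tolist())))
for x0 in range(440,700,40):
    U=T[abs(T[:,0]-x0-20)<20]; print(x0,[ (len(V),V[:,1].mean().round(1)) for V in (U[U[:,1]<-133],U[U[:,1]>-133]) if len(V)])
# held box: dark points near tool
k=(X[:,2]>190)&(g.max(1)<70)&(abs(X[:,0]-s["eef_pos"][0])<70)&(abs(X[:,1]-s["eef_pos"][1])<40); B=X[k]; print(len(B),B.min(0).round(),B.max(0).round(), np.polyfit(B[:,0],B[:,2],1) if len(B)>20 else "")
```

```text
t 16.2 tcp [ 502.7 -132.7  260.3] heading z -90.9 toolx [ 0.  0. -1.] toolY [ 1.    -0.016  0.   ] q6 1.26 F [-0.41  0.53 -2.03] w 57.5
travel [0.535 0.002 0.005] ('yaw units (about tool x, +x down => heading decreases)', np.float64(0.046))
{-200: 0, -197: 0, -194: 0, -191: 0, -188: 0, -185: 0, -182: 0, -179: 0, -176: 0, -173: 343, -170: 394, -167: 0, -164: 0, -161: 0, -158: 0, -155: 0, -152: 0, -149: 0, -146: 0, -143: 0, -140: 0, -137: 0, -134: 0, -131: 0, -128: 0, -125: 0, -122: 0, -119: 0, -116: 0, -113: 0, -110: 0, -107: 0, -104: 0, -101: 407, -98: 312, -95: 0, -92: 0, -89: 0, -86: 0, -83: 0, -80: 0, -77: 0, -74: 0, -71: 0, -68: 0, -65: 0}
440 []
480 []
520 [(138, np.float64(-172.1)), (121, np.float64(-100.3))]
560 [(209, np.float64(-173.8)), (210, np.float64(-102.1))]
600 [(190, np.float64(-175.8)), (188, np.float64(-104.3))]
640 [(171, np.float64(-178.0)), (166, np.float64(-106.3))]
680 [(29, np.float64(-179.2)), (34, np.float64(-107.6))]
38609 [ 478. -173.  264.] [559. -93. 356.] [-3.62543994e-01  4.96615841e+02]
```

View pics/w3.png

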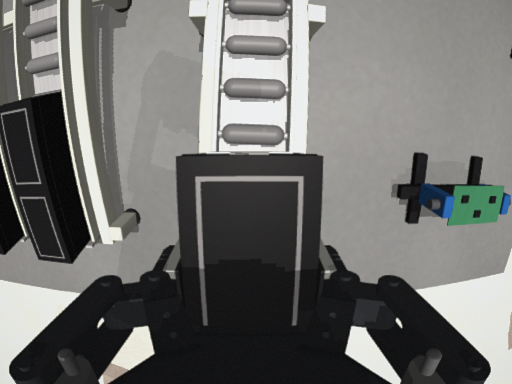

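The wrist view shows the held box straddling the lane, with the lane's centre at about column 256 and the box at about 249. The measured centre line is y≈−134 at x 503, heading −93°. I'll correct and lower to just above contact.

Emit:
play_rows --deltas '[{"travel": [0.1,0,0.009],"yaw": 0.046,"grip": -1},{"travel": [0.25,0,0.009],"yaw": 0.046,"grip": -1},{"travel": [0.4,0,0.009],"yaw": 0.046,"grip": -1},{"travel": [0.5,0,0.009],"yaw": 0.046,"grip": -1},{"travel": [0.58,0,0.009],"yaw": 0.046,"grip": -1},{"travel": [0.64,0,0.009],"yaw": 0.046,"grip": -1},{"travel": [0.68,0,0.009],"yaw": 0.046,"grip": -1},{"travel": [0.71,0,0.009],"yaw": 0.046,"grip": -1},{"travel": [0.72,0,0.009],"yaw": 0.046,"grip": -1},{"travel": [0.72,0,0.009],"yaw": 0.046,"grip": -1}]'

```text
time_s: 17.25
eef_pos: [502.8, -134.1, 152.5]
eef_rot: [1.25, 1.182, -1.249]
wrist_force: [-0.5, -0.9, -1.8]
grip_width: 57.5
```

Run:
```python
from h import *
s=arm.state(); plan([503,-134,152],-93,s); print(s["moment"].round(2))
im,d=eyes.capture("wrist"); a=cv2.cvtColor(im,cv2.COLOR_RGB2BGR)
im2,_=eyes.capture("side"); b=cv2.resize(cv2.cvtColor(im2,cv2.COLOR_RGB2BGR)[140:290,180:340],(400,375))
cv2.imwrite("pics/w4.png",np.hstack([cv2.resize(a[0:384,100:420],(312,375)),b]))
```

```text
t 17.25 tcp [ 502.8 -134.1  152.5] heading z -93.1 toolx [ 0. -0. -1.] toolY [ 0.999 -0.055  0.   ] q6 1.29 F [-0.51 -0.86 -1.85] w 57.5
travel [ 0.004  0.001 -0.001] ('yaw units (about tool x, +x down => heading decreases)', np.float64(-0.003))
[-0.03 -0.01 -0.02]
```

View pics/w4.png

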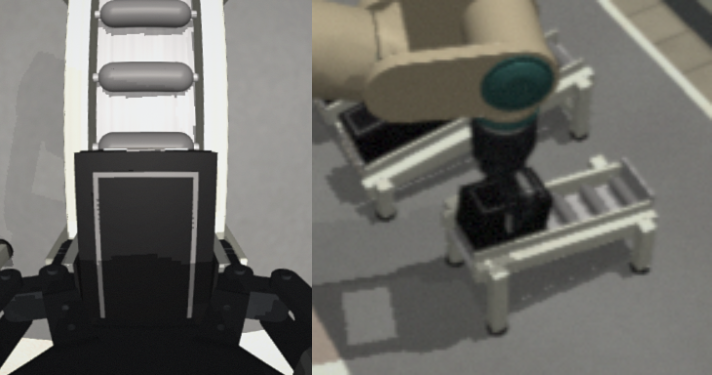

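The box is centred on the lane (centre at column 147, lane at 146) and still carried, with Fz −1.9. I'll lower it 2 mm more, release and withdraw upward.

Emit:
play_rows --deltas '[{"travel": [0.008,0,0],"yaw": 0,"grip": -1},{"travel": [0.015,0,0],"yaw": 0,"grip": -1},{"travel": [0.015,0,0],"yaw": 0,"grip": -1},{"travel": [0.015,0,0],"yaw": 0,"grip": 1},{"travel": [0.015,0,0],"yaw": 0,"grip": 1},{"travel": [0.015,0,0],"yaw": 0,"grip": 1},{"travel": [0.015,0,0],"yaw": 0,"grip": 1},{"travel": [0.015,0,0],"yaw": 0,"grip": 1},{"travel": [0.015,0,0],"yaw": 0,"grip": 1},{"travel": [0.015,0,0],"yaw": 0,"grip": 1}]'

```text
time_s: 18.35
eef_pos: [502.7, -134.1, 150.0]
eef_rot: [1.25, 1.183, -1.249]
wrist_force: [-0.1, -0.3, -0.2]
grip_width: 85.7
```

Emit:
play_rows --deltas '[{"travel": [-0.1,0,0],"yaw": 0,"grip": 1},{"travel": [-0.3,0,0],"yaw": 0,"grip": 1},{"travel": [-0.6,0,0],"yaw": 0,"grip": 1},{"travel": [-0.8,-0.2,0],"yaw": 0,"grip": 1},{"travel": [-0.8,-0.4,0],"yaw": 0,"grip": 1},{"travel": [-0.8,-0.6,0],"yaw": 0,"grip": 1},{"travel": [-0.8,-0.6,0],"yaw": 0,"grip": 1},{"travel": [-0.8,-0.6,0],"yaw": 0,"grip": 1},{"travel": [-0.8,-0.6,0],"yaw": 0,"grip": 1},{"travel": [-0.8,-0.6,0],"yaw": 0,"grip": 1}]'

```text
time_s: 19.35
eef_pos: [413.4, -129.2, 270.0]
eef_rot: [1.249, 1.183, -1.249]
wrist_force: [-0.7, -1.1, -0.2]
grip_width: 85.4
```

Run:
```python
from h import *
s=arm.state(); plan([503,-134,152],-93,s)
out=[]
for n in("side","top"):
    im,d=eyes.capture(n); out.append(cv2.cvtColor(im,cv2.COLOR_RGB2BGR))
    uv,X=cloud(n,d); g=im[uv[:,1],uv[:,0]].astype(int); dark=g.max(1)<60
    for nm,y0,y1,x1 in(("L",205,275,730),("R",80,150,730),("ret",-180,-95,730)):
        k=dark&(X[:,0]>390)&(X[:,0]<x1)&(X[:,1]>y0)&(X[:,1]<y1)&(X[:,2]>(105 if nm!="ret" else 120))&(X[:,2]<185)
        T=X[k]
        if len(T)>30: print(n,nm,len(T),"x",np.percentile(T[:,0],[.5,2,98,99.5]).round(),"y",np.percentile(T[:,1],[2,98]).round())
    for q in("return_end","front_right_center"): print(n,q,[(round(r["conf"],2),np.round(np.array(r["centre"])*[512,384])) for r in eyes.pinpoint(q,n)[:2]])
cv2.imwrite("pics/f.png",np.hstack([cv2.resize(out[0][110:290,150:340],(400,379)),cv2.resize(out[1][130:310,140:340],(400,379))]))
```

```text
t 19.35 tcp [ 413.4 -129.2  270. ] heading z -93.1 toolx [-0.  0. -1.] toolY [ 0.999 -0.054 -0.   ] q6 1.24 F [-0.7  -1.12 -0.17] w 85.4
travel [ 0.786  0.598 -0.   ] ('yaw units (about tool x, +x down => heading decreases)', np.float64(-0.003))
side L 181 x [410. 418. 707. 710.] y [208. 264.]
side R 472 x [406. 408. 602. 606.] y [ 81. 143.]
side ret 676 x [599. 601. 702. 705.] y [-174. -116.]
side return_end [(0.86, array([297., 214.])), (0.27, array([210., 188.]))]
side front_right_center [(0.97, array([297., 214.])), (0.17, array([192., 166.]))]
top L 1712 x [410. 414. 695. 702.] y [215. 268.]
top R 933 x [408. 410. 595. 600.] y [ 87. 140.]
top ret 628 x [601. 602. 702. 703.] y [-167. -110.]
top return_end []
top front_right_center [(0.85, array([306., 174.])), (0.43, array([310., 222.]))]
```

View pics/f.png

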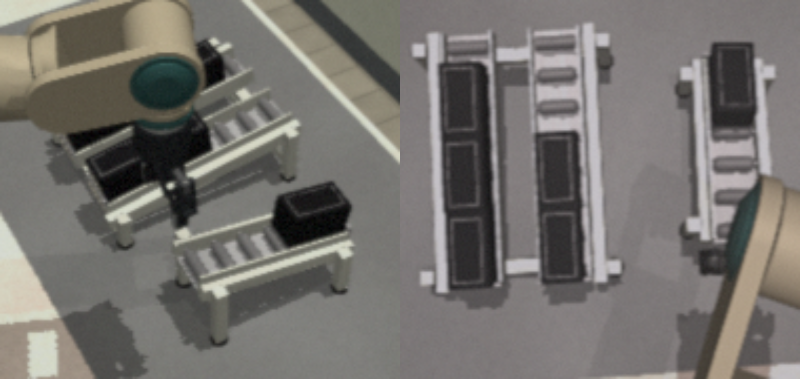

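Run:
```python
from h import *
im,d=eyes.capture("top"); uv,X=cloud("top",d); g=im[uv[:,1],uv[:,0]].astype(int)
k=(g.max(1)<60)&(X[:,0]>595)&(X[:,0]<730)&(X[:,1]>-180)&(X[:,1]<-95)&(X[:,2]>140); T=X[k]
p=np.polyfit(T[:,0]-652,T[:,2],1); print("ret top plane",p.round(3),"expect ~[-.14, 158.5]",np.percentile(T[:,0],[1,99]).round(1), cv2.minAreaRect(T[:,:2].astype(np.float32)))
s=arm.state(); print(s["time_s"],s["wrist_force"].round(1)); print(arm.sign_off())
```

```text
ret top plane [-6.70000e-02  1.57913e+02] expect ~[-.14, 158.5] [604.3 703.1] ((653.915283203125, -138.89456176757812), (56.38972473144531, 100.40509033203125), 86.43080139160156)
19.7 [ 0.5 -0.5 -0. ]
the job is handed in; nothing more can be done
None
```

The right front box was the empty one. It now stands at the far stop of the return lane, and I handed the job in at 19.7 s. The system reports no verdict, so what follows is from my own checks.

- **Weighing:** Lifted about 13 mm in the gripper, the left front box pulled down with about 7.6 N, and the right one with only about 1 N.
- **Full box:** I set the left one back. Its front edge read x ≈ 409 mm before and after, and its lane still spans x ≈ 410–702 in the top view.
- **Right lane:** After I lifted the empty box out, the second and third boxes rolled down. They fill x ≈ 408–600, which puts the second box at the front stop and the third directly behind it.
- **Return lane:** I turned the empty box half round so its tilt matched the lane and released it about 1 mm above the rollers. It rolled to the far stop, with its centre at x ≈ 649 mm where I expected about 647–650. It lies along the lane.
- **Arm and bystanders:** The gripper is open and clear of everything. I didn't check the board holder or tape roll again at the end, but the arm never went near them.

**One disagreement:** in the last depth check, the slope fitted to the empty box's top was −0.067 instead of the expected −0.14. Its height of 157.9 mm agreed with the expected 158.5. I took the slope as noise from edge points in the fit and didn't check it further.

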